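# Stack the upper tier of the parts frame

## Robot

A 6-joint arm with a two-finger parallel gripper is mounted at the origin on the work surface. World frame = base frame: x ahead of the robot, y to its left, z up, the work surface at z = 0. Lengths are in m, angles in degrees, forces in N, time in s.
With the tool pointing down it reaches from about 0.425 to 0.95 m from the base axis. Payload 3.5 kg.
Tool frame: the origin (TCP) lies midway between the tips of the shut fingers; the grasp point (between the pads) lies 19 mm behind it; z points along the fingers, x is the direction in which the jaws open and shut, and the axes are right-handed (so a half turn about z gives the same grasp; the last joint's range is limited). The gripper opens to 85 mm and grips with 20 to 120 N. Pads are 22 mm wide; open, the fingers measure 114 mm over their backs; the gripper's body (76 mm by 85 mm) begins 54 mm behind the grasp point. The pads swing forward as they close: fully open they stand 13 mm farther back than shut.
Start: joints at [-78.839, 16.404, 90.338, -0, 73.258, -8.594], TCP at [0.228, -0.635, 0.231] pointing down, gripper open.
Joint ranges: [-158.93, 158.93], [-51.34, 127.21], [12.03, 142.37], [-87.48, 267.48], [13.55, 161.25], [-162.69, 162.69]. Speed limits (degrees/s): [159.86, 159.86, 180, 180, 180, 180].

## Interface

Orientations are given as [roll, pitch, yaw] about the fixed x, y, z axes, in that order (R = Rz(yaw) Ry(pitch) Rx(roll)).
In Python, from station import r gives the robot as it stands.
- The arm moves only by the tool arm_command, never from a script. Its argument "commands" is a list of rows, each a list of 6 numbers: the shift along the tool's x, y, z as a fraction of full scale, then the turn, a rotation vector about the tool's x, y, z as a fraction of full scale. In form: [[tx, ty, tz, wx, wy, wz], ...]. A call has exactly 10 rows; each row is the pose to reach, as a shift and turn from the pose commanded when the call began, along the tool's axes at that moment; what a row does not reach only later rows make up. Full scale, the value 1, is 0.12 m for a shift and 0.5 rad for a turn. A row lasts 1/10 s, in which the tool goes at most 50 mm and 8.59 degrees, less where a joint would pass 70% of its speed; a pose out of reach is approached as far as the arm can. A call with a number of a shift or a turn outside -1 to 1 is refused whole. A call with a gripper value outside its range is refused whole. "hand" is the closure, from 0 (fully open) to 1 (shut), set as the call begins (left out, the last holds). The fingers move at their own pace and stop on an object; "grip_force" is the grip in N (left out, the last holds). Time passes only in rows, so rows that repeat a pose let the fingers close, or fill a call up. It gives the time, the measured TCP pose, the force and the opening at its end, in the units of the state.
- r.observe(): the state, without advancing time (a new reading comes with each control period).
- r.get_image(name): name is "side" or "top" or "wrist"; returns (picture, depth): 400x640x3 uint8, red, green, blue; 400x640 float32, m along the optical axis (not along the pixel's ray), 0 where there is no reading.
- r.get_calibration(name): a dict with "fov_y" (degrees; the focal length in pixels is half the picture's height over the tangent of half this angle, whatever the lens; pixels are square), "cx", "cy" (the principal point, pixels), "dist_coeffs" ([k1, k2, p1, p2, k3] as OpenCV has them; the pictures are not rectified), "R" (3x3) and "t" (3): a world point X has camera coordinates R X + t. Camera axes: x right, y down, z forward; pixel columns grow to the right and rows downward; lengths in m; the calibration is good to about 2 mm. A picture is of the moment at which its call begins: read the wrist's pose just before it. get_calibration takes no time and is no camera call; for the wrist camera it gives the pose at the moment of the call.
- r.job_done(): hands the job in, once; it reports no verdict.
The state is a dict: "time": time; "joints": joint angles; "qvel": joint speeds; "tau": joint torques, N m; "eef_pos": TCP position; "ee_rot": TCP orientation; "contact_force": force on the tool from outside, world axes, zero at the start; "torque": the same for the moment, N m; "grip_width": opening from 0.0 (shut) to 1.0 (fully open).
Only numpy, scipy, OpenCV 4.12 (cv2) and the standard library are available. Lean on these libraries where they do the work, as an engineer would, in place of code of your own. Each camera call takes 0.05 s, during which the arm holds its last target.

## Task

Take the wooden frame tier off the sloping stand and lower it gently onto the lower tier, holding it until all four posts are home in the corner cups and it sits level, then let go. Do not drop it, and leave the knobs on the lower tier and everything else on the bench where they are.

Things in the scene. Friction and masses are not known exactly. Their poses are not given: they have to be found in the camera images.
- top_frame: Loose upper tier of a wooden stacking frame, 0.35-0.65 kg: four round posts (18 mm, feet tapered to 10 mm) at x +-55, y +-85 mm; slatted deck 136 x 196 mm, 60-72 mm above the feet; bridge handle on top. Origin: centre of the four feet, at foot level; z up the posts. It starts on the stand, leaning 0.5 rad (29 deg) to the stand's -x; its axes run along the stand's (x up the slope).
- handle (a point): Middle of the upper tier's handle bar, 118 mm above the feet on the tier's z axis. Rectangular bar, 18 mm wide (along the tier's x), 22 mm high, running along the tier's y with 94 mm clear between its two uprights; its underside is 35 mm above the deck. Axes as the tier's.
- bottom_frame: Lower tier, screwed level to the bench: deck 136 x 196 mm, its top 67 mm above the bench; at each corner (x +-55, y +-85 mm) an open square steel cup, 24 mm inside, 30 mm outside, rim 94 mm and inner floor 70 mm above the bench. Origin: centre of its footprint at bench level; z up, y along the long side. The upper tier fits either way round (half a turn).
- seat (a point): Centre of the four cups at the height of their inner floors, 70 mm above the bench. When the upper tier is home its origin is here. Axes as the lower tier's.
- stand: Sloping stand fixed to the bench: plywood board 190 x 260 mm rising 0.5 rad towards its own +x, its middle 85 mm above the bench, with a ledge 30 mm high (square to the board) along the low edge, against which the tier's two lower posts rest. Origin: centre of its footprint at bench level, z up.
- knob_a: one of two dark turned wooden knobs, 42 mm across and 38 mm high, standing loose on the lower tier's deck; bystander, origin under it
- knob_b: the other turned knob on the lower tier's deck; bystander, same size
- gouge: turning gouge, 300 mm long, lying flat on the bench between stand and lower tier; bystander, origin at bench level 130 mm from the handle's end
- hammer: hammer lying on the bench; bystander
- oil: amber jar with a steel cap, 68 mm across, 130 mm high; bystander, origin under it
- sanding_block: cork block 110 x 60 x 35 mm; bystander, origin under it
- blank_a: square wood blank, 70 mm cube; bystander, origin under it
- blank_b: round wood blank 90 mm across, 50 mm high; bystander, origin under it
There are look-alikes about, which are no part of the job. What is shaped like the top_frame but turquoise is not meant.

How it is judged (in metres and radians):
On the way, in this order (a step that is already met when the one before it is completed fails the run):
1. the upper tier is lifted clear of the stand (contact force between top_frame and stand below 0.05 N and distance of top_frame from where it was at the start of the episode above 0.05 m and contact force between top_frame and the fingers above 1 N), for 0.2 s.
2. still held by the fingers, the upper tier is lowered into the cups, less than 15 mm from home (contact force between top_frame and the fingers above 1 N and horizontal distance between top_frame and seat below 0.012 m and z of top_frame in the frame of seat below 0.015 m), for 0.1 s.
At the end, for the whole second after the job is handed in: The upper tier stands at rest on the lower one with all four feet on the cup floors: its origin within 8 mm sideways of the seat point and within 5 mm (4 mm below) of its height, long sides parallel within 0.09 rad, level within 0.05 rad, moving slower than 20 mm/s (horizontal distance between top_frame and seat below 0.008 m and z of top_frame in the frame of seat between -0.004 and 0.005 m and angle between the y axis of top_frame and the y axis of bottom_frame, either way round below 0.09 rad and angle between top_frame's own z axis and vertical below 0.05 rad and linear speed of top_frame below 0.02 m/s); the robot touches nothing.
It fails at once if the upper tier strikes or is pressed on the lower tier with more than 80 N (dropped or forced) (contact force between top_frame and bottom_frame above 80 N).
It fails at once if a knob on the lower tier is moved by more than 25 mm (distance of any of knob_a, knob_b from where it was at the start of the episode above 0.025 m).
It fails at once if another bystander (gouge, hammer, jar, cork block, wood blanks) is moved by more than 25 mm (distance of any of gouge, hammer, oil, sanding_block, blank_a, blank_b from where it was at the start of the episode above 0.025 m).
It also fails if it takes over 45 s, if anything falls off the work surface, if the arm or the gripper's body presses on something with over 40 N, if the wrist force passes 120 N, or if a joint passes its speed limit or range.

## Working session

There is one attempt and no reset: what is moved stays moved. The work goes in short steps, Python scripts to look and compute and a tool call to move; the robot and the scene stay as the last step left them, time stands still between calls to the robot, and variables do not carry over. Pictures are saved under pics/ and viewed, and the job is handed in when it is done.

Besides the shell and the picture viewer there is one more tool, called after ">>>" as name([rows], argument=value, ...), one row to a line, values as JSON. arm_command: Moves the arm, as the interface text tells. Shift numbers are shares of 0.12 m and turn numbers shares of 0.5 rad, none past 1 either way. Its arguments: {"type":"object","properties":{"commands":{"type":"array"},"hand":{"type":"number"},"grip_force":{"type":"number"}},"required":["commands"]}

```bash
ls; mkdir -p pics; python3 - <<'E'
from station import r
import cv2,numpy as np
print(r.observe())
for n in ["side","top","wrist"]:
    print(n,r.get_calibration(n))
    im,d=r.get_image(n)
    cv2.imwrite(f"pics/{n}0.png",im[:,:,::-1]); np.savez(f"pics/{n}0.npz",im=im,d=d,**{k:np.array(v) for k,v in r.get_calibration(n).items()})
E
```

```text
pics
{'time': 0.0, 'joints': array([-7.88377871e+01,  1.64538088e+01,  9.04243953e+01,  1.38803793e-03,
        7.32573428e+01, -8.59485063e+00]), 'qvel': array([-0.09353859,  0.06054411, -0.03008262,  0.12659372,  0.03421919,
        0.08344298]), 'tau': array([-3.14700328e-04, -4.05981302e+01, -2.92625356e+01, -1.87594892e-04,
        5.82937835e-03,  1.23159968e-06]), 'eef_pos': array([ 0.22807028, -0.63459776,  0.22992788]), 'ee_rot': array([-1.79978430e+02,  1.33826223e-01, -7.02433127e+01]), 'contact_force': array([-0.47699187, -0.26369048,  0.22588644]), 'torque': array([-0.0384441 ,  0.00273228, -0.03074166]), 'grip_width': 1.00382920902988}
side {'fov_y': 42.26423858532486, 'cx': 314.7932897019351, 'cy': 192.8540382666623, 'dist_coeffs': array([-0.10266314,  0.        ,  0.        ,  0.        ,  0.        ]), 'R': array([[ 0.99888085, -0.04576072,  0.01195859],
       [-0.02017094, -0.64084369, -0.76740634],
       [ 0.04278066,  0.76630628, -0.64104953]]), 't': array([-0.51575773,  0.09902657,  1.57277184])}
top {'fov_y': 52.33688105689795, 'cx': 317.3566829261888, 'cy': 192.70272008940378, 'dist_coeffs': array([-0.07793187,  0.        ,  0.        ,  0.        ,  0.        ]), 'R': array([[-0.00137043, -0.9999974 , -0.00182189],
       [-0.98338752,  0.00167836, -0.18151081],
       [ 0.1815134 ,  0.00154288, -0.98338726]]), 't': array([0.00679556, 0.53915348, 1.41869675])}
wrist {'fov_y': 69.77747431140429, 'cx': 319.24812671244547, 'cy': 201.90256743922257, 'dist_coeffs': array([-0.01153134,  0.        ,  0.        ,  0.        ,  0.        ]), 'R': array([[ 0.33811022, -0.94110364, -0.00232604],
       [-0.89487923, -0.32226633,  0.3087646 ],
       [-0.29132909, -0.10231494, -0.95113564]]), 't': array([-0.67271835, -0.03999975,  0.38079109])}
```

View pics/side0.png

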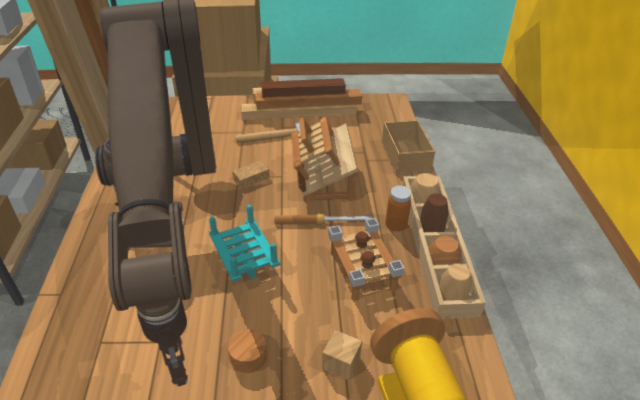

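View pics/top0.png

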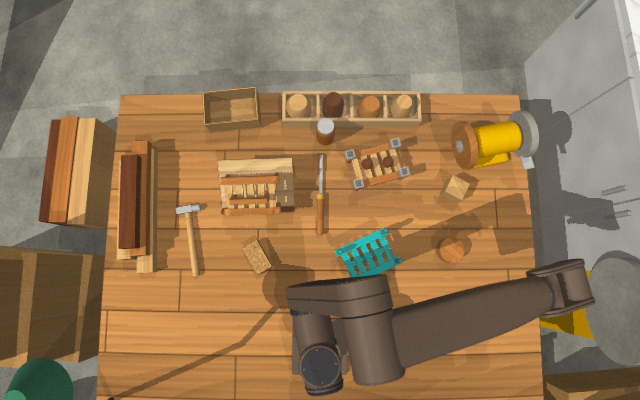

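View pics/wrist0.png

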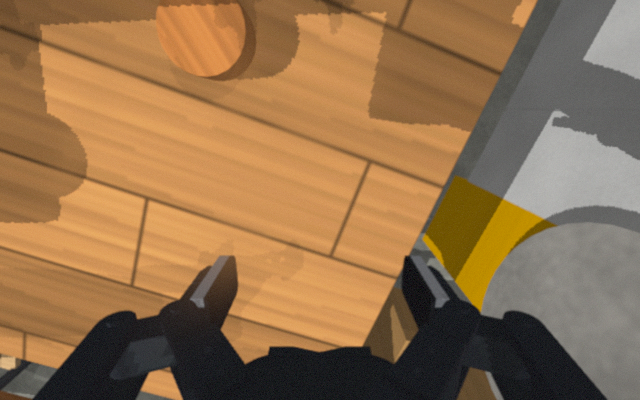

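```bash
cat > h.py <<'E'
import numpy as np,cv2
def load(n): return np.load(f"pics/{n}.npz")
def K(c):
    f=200/np.tan(np.radians(float(c['fov_y']))/2); return np.array([[f,0,float(c['cx'])],[0,f,float(c['cy'])],[0,0,1]])
def ray(c,uv):
    p=cv2.undistortPoints(np.array(uv,float).reshape(-1,1,2),K(c),c['dist_coeffs']).reshape(-1,2)
    d=np.c_[p,np.ones(len(p))]; return -c['R'].T@c['t'], d@c['R']
def onz(c,uv,z):
    o,d=ray(c,uv); return o+d*((z-o[2])/d[:,2])[:,None]
def tri(ca,a,cb,b):
    o1,d1=ray(ca,a);o2,d2=ray(cb,b);out=[]
    for x,y in zip(d1,d2):
        s=np.linalg.lstsq(np.c_[x,-y],o2-o1,rcond=None)[0]
        p,q=o1+s[0]*x,o2+s[1]*y; out.append(np.r_[(p+q)/2,np.linalg.norm(p-q)])
    return np.array(out)
def proj(c,X):
    rv,_=cv2.Rodrigues(c['R']); return cv2.projectPoints(np.array(X,float).reshape(-1,3),rv,c['t'],K(c),c['dist_coeffs'])[0].reshape(-1,2)
def cloud(c):
    d=c['d']; v,u=np.mgrid[0:400,0:640]; p=cv2.undistortPoints(np.c_[u.ravel(),v.ravel()].astype(float).reshape(-1,1,2),K(c),c['dist_coeffs']).reshape(-1,2)
    X=(np.c_[p,np.ones(len(p))]*d.reshape(-1,1)-c['t'])@c['R']; X[d.ravel()==0]=np.nan; return X.reshape(400,640,3)
def crop(n,x0,x1,y0,y1,s,out):
    im=load(n)['im'][y0:y1,x0:x1,::-1]; cv2.imwrite(out,cv2.resize(im,None,fx=s,fy=s,interpolation=cv2.INTER_CUBIC))
E
python3 - <<'E'
from h import *
crop('top0',200,430,110,240,3.4,'pics/t1.png')
crop('side0',270,430,100,300,3,'pics/s1.png')
E
```

```text
(no output)
```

View pics/t1.png

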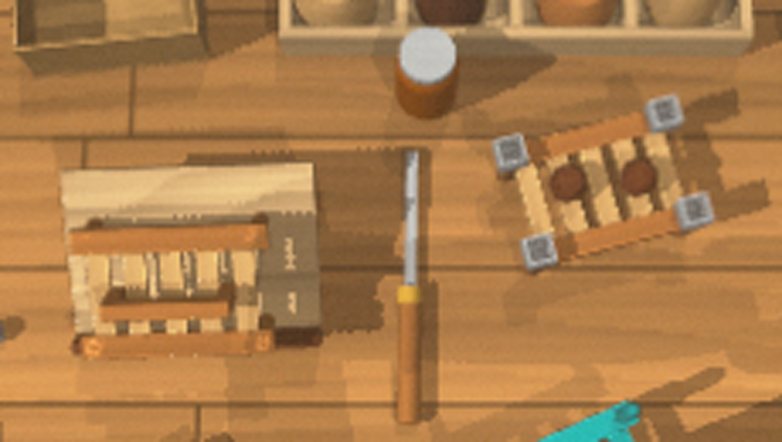

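View pics/s1.png

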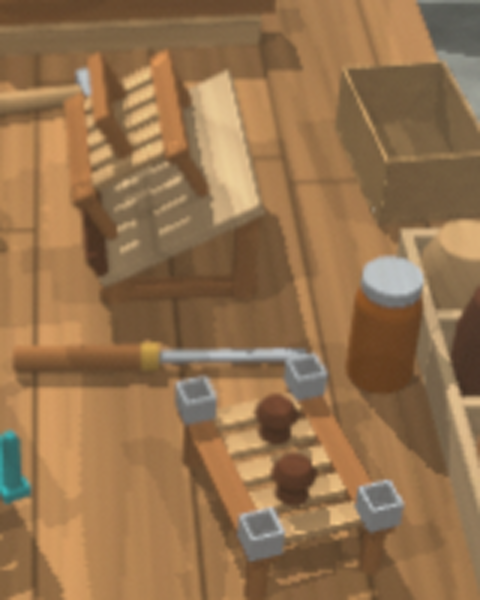

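```bash
python3 - <<'E'
from h import *
np.set_printoptions(precision=4,suppress=True)
c=load('top0');X=cloud(c)
for row in range(170,217,2):
    print(row,' '.join('%d:(%.3f %.3f %.3f)'%(u,*X[row,u]) for u in [225,237,249,261,272,285]))
print()
for row in range(193,206):
  print(row,[round(float(z),3) for z in X[row,226:272:3,2]])
# cups
S=load('side0');
t=lambda p:[p[0]/3.4+200,p[1]/3.4+110]
s=lambda p:[p[0]/3+270,p[1]/3+100]
T=[t(p) for p in[(510,150),(663,113),(540,250),(694,210)]]
Q=[s(p) for p in[(307,372),(380,503),(197,396),(262,529)]]
print(onz(c,T,.094));print(onz(S,Q,.094));
E
```

```text
170 225:(0.609 0.329 0.113) 237:(0.609 0.287 0.111) 249:(0.610 0.246 0.107) 261:(0.608 0.202 0.113) 272:(0.609 0.164 0.110) 285:(0.608 0.119 0.111)
172 225:(0.603 0.330 0.106) 237:(0.602 0.287 0.113) 249:(0.603 0.246 0.105) 261:(0.603 0.203 0.107) 272:(0.602 0.164 0.107) 285:(0.602 0.119 0.110)
174 225:(0.597 0.331 0.101) 237:(0.597 0.289 0.102) 249:(0.596 0.246 0.104) 261:(0.595 0.203 0.107) 272:(0.596 0.165 0.102) 285:(0.597 0.120 0.099)
176 225:(0.580 0.320 0.146) 237:(0.575 0.275 0.166) 249:(0.574 0.234 0.171) 261:(0.574 0.194 0.171) 272:(0.574 0.157 0.171) 285:(0.590 0.120 0.097)
178 225:(0.566 0.313 0.175) 237:(0.567 0.274 0.171) 249:(0.568 0.234 0.168) 261:(0.567 0.194 0.170) 272:(0.567 0.157 0.169) 285:(0.584 0.120 0.092)
180 225:(0.561 0.315 0.166) 237:(0.561 0.274 0.167) 249:(0.562 0.235 0.164) 261:(0.560 0.194 0.169) 272:(0.561 0.157 0.166) 285:(0.577 0.120 0.092)
182 225:(0.555 0.316 0.163) 237:(0.555 0.275 0.163) 249:(0.554 0.234 0.168) 261:(0.553 0.193 0.171) 272:(0.555 0.157 0.164) 285:(0.571 0.120 0.085)
184 225:(0.550 0.317 0.153) 237:(0.549 0.275 0.160) 249:(0.549 0
[... 3467 characters left out ...]
, 0.194, 0.059, 0.128]
202 [0.057, 0.188, 0.186, 0.188, 0.191, 0.186, 0.19, 0.196, nan, 0.19, 0.192, 0.191, 0.186, 0.189, 0.052, 0.13]
203 [0.052, 0.187, 0.186, 0.185, 0.186, 0.191, 0.185, 0.189, 0.191, 0.185, 0.193, 0.183, 0.185, 0.183, 0.048, 0.126]
204 [0.053, 0.129, 0.185, 0.188, 0.126, 0.124, 0.12, 0.05, 0.125, 0.122, 0.046, 0.126, 0.124, 0.128, 0.054, 0.124]
205 [0.052, 0.128, 0.12, 0.052, 0.125, 0.124, 0.121, 0.048, 0.123, 0.122, 0.046, 0.123, 0.117, 0.125, 0.044, 0.126]
[[ 0.6705 -0.1105  0.094 ]
 [ 0.711  -0.273   0.094 ]
 [ 0.5634 -0.1398  0.094 ]
 [ 0.6058 -0.3014  0.094 ]]
[[ 0.6719 -0.1158  0.094 ]
 [ 0.7136 -0.2814  0.094 ]
 [ 0.5662 -0.1443  0.094 ]
 [ 0.6088 -0.3065  0.094 ]]
```

```bash
python3 - <<'E'
from h import *
np.set_printoptions(precision=4,suppress=True)
a=.5
for n,(x0,x1,y0,y1) in dict(top0=(205,300,150,225),side0=(280,365,110,205)).items():
    c=load(n);X=cloud(c)[y0:y1,x0:x1].reshape(-1,3);X=X[np.isfinite(X).all(1)]
    ex=np.array([np.cos(a),0,np.sin(a)]);ez=np.array([-np.sin(a),0,np.cos(a)])
    # stand board plane: bare region
    B=X[(X[:,1]<.143)&(X[:,1]>.11)&(X[:,2]>.04)&(X[:,0]>.5)&(X[:,0]<.6)] 
    for nm,P in (('board',B),('deck',X[(abs(X@ez-np.array([.514,.23,.14])@ez)<.006)])):
        A=np.c_[P[:,:2],np.ones(len(P))]
        for _ in range(4):
            s,*_=np.linalg.lstsq(A,P[:,2],rcond=None);e=P[:,2]-A@s;k=abs(e)<.006;A,P=A[k],P[k]
        print(n,nm,len(P),s,'slope',np.degrees(np.arctan(np.hypot(*s[:2]))),'dir',np.degrees(np.arctan2(s[1],s[0])),'off',np.median(P@ez))
        print('  ext x',np.percentile(P@ex,[.5,2,98,99.5]),'y',np.percentile(P[:,1],[.5,2,98,99.5]))
    H=X[(X@ez-np.array([.514,.23,.14])@ez>.045)&(X[:,1]>.1)&(X[:,1]<.35)]
    print('bar',len(H),'off',np.percentile(H@ez,[10,50,90]),'x',np.percentile(H@ex,[2,50,98]),'y',np.percentile(H[:,1],[1,3,50,97,99]))
    q=H@ex; print('yaw slope',np.polyfit(H[:,1],q,1), 'x',np.median(H,0))
E
```

```text
top0 board 163 [ 0.5725  0.2795 -0.2708] slope 32.50213923889771 dir 26.020520701666594 off -0.1949608234054099
  ext x [0.464  0.4648 0.5764 0.5776] y [0.1102 0.1109 0.1388 0.142 ]
top0 deck 1392 [ 0.5426  0.014  -0.1417] slope 28.491191325173887 dir 1.4732090768263186 off -0.1232268815267695
  ext x [0.4489 0.4506 0.5853 0.5863] y [0.1364 0.1405 0.3243 0.3298]
bar 243 off [-0.0725 -0.0663 -0.0625] x [0.5084 0.5199 0.5283] y [0.1694 0.1725 0.2323 0.2904 0.2935]
yaw slope [-0.0227  0.5244] x [0.4868 0.2323 0.1903]
side0 board 69 [ 0.6165  0.6668 -0.3378] slope 42.243951776902406 dir 47.24164067540014 off -0.19323019444071682
  ext x [0.4682 0.4697 0.5767 0.5779] y [0.1109 0.1111 0.1308 0.136 ]
side0 deck 860 [ 0.54    0.0141 -0.1377] slope 28.379144316667432 dir 1.4975687864349727 off -0.12066281609551438
  ext x [0.4474 0.4499 0.5836 0.5852] y [0.1323 0.1364 0.3201 0.327 ]
bar 158 off [-0.0741 -0.0639 -0.0605] x [0.507  0.5185 0.526 ] y [0.168  0.1694 0.2191 0.288  0.2946]
yaw slope [-0.018  0.522] x [0.4855 0.2191 0.1912]
```

```bash
cat >> h.py <<'E'
from scipy.spatial.transform import Rotation as Ro
def step(p0,e0,p1,e1):
    """world pose -> tool-frame fractions for row 10, scaled to fit"""
    R0=Ro.from_euler('xyz',e0,degrees=True);R1=Ro.from_euler('xyz',e1,degrees=True)
    t=R0.inv().apply(np.array(p1)-p0)/.12; w=(R0.inv()*R1).as_rotvec()/.5
    st=min(1,.99/max(1e-9,abs(t).max())); sw=min(1,.9/max(1e-9,abs(w).max()))
    return np.round(t*st,3),np.round(w*sw,3),st,sw
def apply(p0,e0,row):
    R0=Ro.from_euler('xyz',e0,degrees=True); row=np.array(row)
    return p0+R0.apply(row[:3]*.12),(R0*Ro.from_rotvec(row[3:]*.5)).as_euler('xyz',degrees=True)
def rows(row): 
    import json
    return json.dumps([[round(float(x)*k/10,3) for x in row] for k in range(1,11)])
E
python3 - <<'E'
from h import *
p,e=np.array([.228,-.635,.231]),[180,0,-70.245]
for tp,te in [((.45,-.45,.30),[180,0,0]),((.52,-.40,.33),[180,0,0]),((.52,-.2,.33),[180,0,0]),((.48,0,.33),[180,0,0])]:
    t,w,a,b=step(p,e,tp,te);row=np.r_[t,w];p,e=apply(p,e,row);print(row,a,b,p,e)
    print(rows(row))
E
```

```text
[-0.361 -0.99  -0.252  0.     0.    -0.9  ] 0.43762658038857644 0.367045352422052 [ 0.3251661  -0.55407527  0.26124   ] [ 1.80000000e+02 -1.27222187e-14 -4.44618992e+01]
[[-0.036, -0.099, -0.025, 0.0, 0.0, -0.09], [-0.072, -0.198, -0.05, 0.0, 0.0, -0.18], [-0.108, -0.297, -0.076, 0.0, 0.0, -0.27], [-0.144, -0.396, -0.101, 0.0, 0.0, -0.36], [-0.18, -0.495, -0.126, 0.0, 0.0, -0.45], [-0.217, -0.594, -0.151, 0.0, 0.0, -0.54], [-0.253, -0.693, -0.176, 0.0, 0.0, -0.63], [-0.289, -0.792, -0.202, 0.0, 0.0, -0.72], [-0.325, -0.891, -0.227, 0.0, 0.0, -0.81], [-0.361, -0.99, -0.252, 0.0, 0.0, -0.9]]
[ 0.125 -0.99  -0.276  0.    -0.    -0.9  ] 0.4820753743443964 0.5798920251657533 [ 0.4190835  -0.47979228  0.29436   ] [ 1.80000000e+02 -1.27222187e-14 -1.86787984e+01]
[[0.013, -0.099, -0.028, 0.0, -0.0, -0.09], [0.025, -0.198, -0.055, 0.0, -0.0, -0.18], [0.037, -0.297, -0.083, 0.0, -0.0, -0.27], [0.05, -0.396, -0.11, 0.0, -0.0, -0.36], [0.062, -0.495, -0.138, 0.0, -0.0, -0.45], [0.075, -0.594, -0.166, 0.0, -0.0, -0.54], [0.087, -0.693, -0.193, 0.0, -0.0, -0.63], [0.1, -0.792, -0.221, 0.0, -0.0, 
[... 552 characters left out ...]
[0.016, -0.792, -0.095, 0.0, -0.0, -0.522], [0.018, -0.891, -0.107, 0.0, -0.0, -0.587], [0.02, -0.99, -0.119, 0.0, -0.0, -0.652]]
[ 0.055 -0.99  -0.057  0.    -0.    -0.   ] 0.3228099624451448 1 [ 0.46600504 -0.24921829  0.31548   ] [ 1.80000000e+02 -1.27222187e-14 -3.74316961e-04]
[[0.005, -0.099, -0.006, 0.0, -0.0, -0.0], [0.011, -0.198, -0.011, 0.0, -0.0, -0.0], [0.017, -0.297, -0.017, 0.0, -0.0, -0.0], [0.022, -0.396, -0.023, 0.0, -0.0, -0.0], [0.028, -0.495, -0.029, 0.0, -0.0, -0.0], [0.033, -0.594, -0.034, 0.0, -0.0, -0.0], [0.038, -0.693, -0.04, 0.0, -0.0, -0.0], [0.044, -0.792, -0.046, 0.0, -0.0, -0.0], [0.05, -0.891, -0.051, 0.0, -0.0, -0.0], [0.055, -0.99, -0.057, 0.0, -0.0, -0.0]]
```

>>> arm_command([
  [-0.04, -0.1, -0.03, 0, 0, -0.09],
  [-0.08, -0.2, -0.06, 0, 0, -0.18],
  [-0.12, -0.3, -0.09, 0, 0, -0.27],
  [-0.16, -0.4, -0.12, 0, 0, -0.36],
  [-0.2, -0.5, -0.15, 0, 0, -0.45],
  [-0.24, -0.6, -0.18, 0, 0, -0.54],
  [-0.28, -0.7, -0.21, 0, 0, -0.63],
  [-0.32, -0.8, -0.24, 0, 0, -0.72],
  [-0.36, -0.9, -0.27, 0, 0, -0.81],
  [-0.4, -1, -0.3, 0, 0, -0.9],
], hand=0)

```text
time: 1.15
eef_pos: [0.3257, -0.5488, 0.2676]
ee_rot: [180.0, -0.0, -44.3]
contact_force: [0.2, 0.1, -0.3]
grip_width: 1.001
```

>>> arm_command([
  [0.01, -0.1, -0.03, 0, 0, -0.09],
  [0.02, -0.2, -0.06, 0, 0, -0.18],
  [0.03, -0.3, -0.09, 0, 0, -0.27],
  [0.04, -0.4, -0.12, 0, 0, -0.36],
  [0.05, -0.5, -0.15, 0, 0, -0.45],
  [0.06, -0.6, -0.18, 0, 0, -0.54],
  [0.07, -0.7, -0.21, 0, 0, -0.63],
  [0.08, -0.8, -0.24, 0, 0, -0.72],
  [0.09, -0.9, -0.27, 0, 0, -0.81],
  [0.1, -1, -0.3, 0, 0, -0.9],
])

```text
time: 2.15
eef_pos: [0.4183, -0.4716, 0.3036]
ee_rot: [-180.0, 0.0, -18.5]
contact_force: [-0.1, 0.5, -0.3]
grip_width: 1.001
```

>>> arm_command([
  [0.02, -0.1, -0.03, 0, 0, -0.065],
  [0.04, -0.2, -0.06, 0, 0, -0.13],
  [0.06, -0.3, -0.09, 0, 0, -0.195],
  [0.08, -0.4, -0.12, 0, 0, -0.26],
  [0.1, -0.5, -0.15, 0, 0, -0.325],
  [0.12, -0.6, -0.18, 0, 0, -0.39],
  [0.14, -0.7, -0.21, 0, 0, -0.455],
  [0.16, -0.8, -0.24, 0, 0, -0.52],
  [0.18, -0.9, -0.27, 0, 0, -0.585],
  [0.2, -1, -0.3, 0, 0, -0.65],
])

```text
time: 3.15
eef_pos: [0.4792, -0.3654, 0.3396]
ee_rot: [-180.0, 0.0, 0.1]
contact_force: [0.9, -0.1, -0.4]
grip_width: 0.998
```

```bash
cat >> h.py <<'E'
def snap(n,out):
    from station import r
    c=r.get_calibration(n); im,d=r.get_image(n)
    cv2.imwrite(f"pics/{out}.png",im[:,:,::-1]); np.savez(f"pics/{out}.npz",im=im,d=d,**{k:np.array(v) for k,v in c.items()})
    return load(out)
E
python3 - <<'E'
from h import *
c=snap('wrist','w1'); print(-c['R'].T@c['t'],c['R'])
print(proj(c,[[.64,-.21,.094],[.49,.23,.18]]))
E
```

```text
[ 0.47866964 -0.28480577  0.48251621] [[ 9.99998008e-01  1.81996873e-03  8.19094309e-04]
 [ 1.47711203e-03 -9.50901434e-01  3.09490358e-01]
 [ 1.34214073e-03 -3.09488531e-01 -9.50902228e-01]]
[[ 451.83445743   44.64270959]
 [ 339.71101722 -790.87756464]]
```

View pics/w1.png

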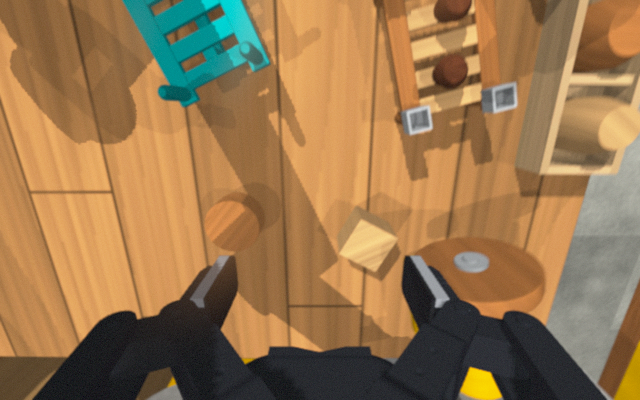

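>>> arm_command([
  [0.02, -0.1, 0, 0, 0, 0],
  [0.04, -0.2, 0, 0, 0, 0],
  [0.06, -0.3, 0, 0, 0, 0],
  [0.08, -0.4, 0, 0, 0, 0],
  [0.1, -0.5, 0, 0, 0, 0],
  [0.12, -0.6, 0, 0, 0, 0],
  [0.14, -0.7, 0, 0, 0, 0],
  [0.16, -0.8, 0, 0, 0, 0],
  [0.2, -0.9, 0, 0, 0, 0],
  [0.2, -1, 0, 0, 0, 0],
])

```text
time: 4.2
eef_pos: [0.5032, -0.2453, 0.3393]
ee_rot: [-180.0, -0.0, -0.0]
contact_force: [0.3, 0.0, -0.6]
grip_width: 0.997
```

```bash

python3 - <<'E'
from h import *
c=snap('wrist','w2'); print(-c['R'].T@c['t'])
E
```

```text
[ 0.50290702 -0.16470118  0.48216872]
```

View pics/w2.png

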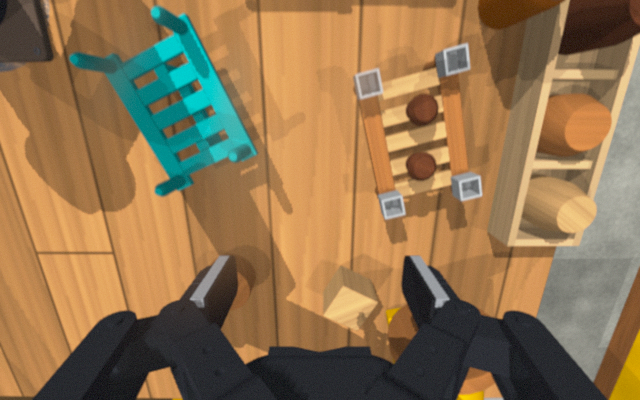

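```bash

python3 - <<'E'
from h import *
c=load('w2');im=c['im'];tiles=[]
for (u,v) in [(369,82),(454,60),(392,206),(467,186)]:
    t=im[v-22:v+22,u-22:u+22,::-1]; tiles.append(cv2.resize(t,(396,290*0+396),interpolation=cv2.INTER_CUBIC)[:, :])
o=np.vstack([np.hstack(tiles[:2]),np.hstack(tiles[2:])]);o=cv2.resize(o,(600,600));cv2.imwrite('pics/cups.png',o)
E
```

```text
(no output)
```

View pics/cups.png

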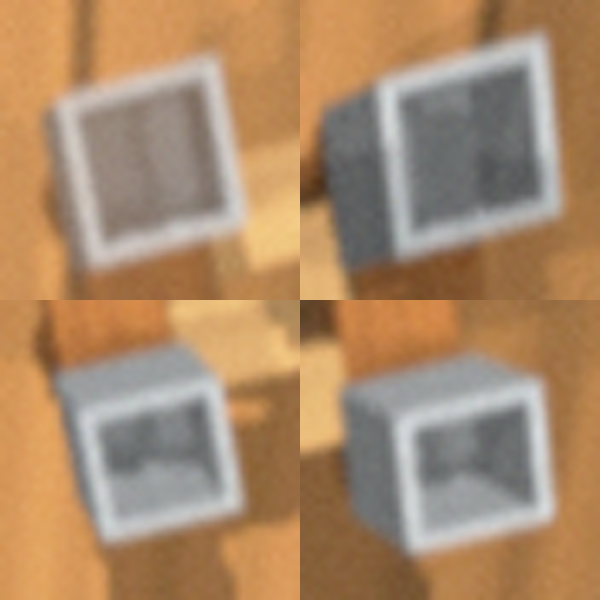

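```bash

cat > cupfit.py <<'E'
from h import *
np.set_printoptions(precision=4,suppress=True)
c=load('w2')
Q=[((369,82),[(57,100),(215,53),(245,220),(92,270)]),((454,60),[(80,83),(248,35),(262,213),(100,257)]),((392,206),[(82,112),(213,78),(242,210),(107,243)]),((467,186),[(95,110),(240,78),(253,218),(115,250)])]
P=[]
for (u,v),q in Q:
    X=onz(c,[[u-22+a*44/300-.5,v-22+b*44/300-.5] for a,b in q],.094); P.append(X.mean(0)); print(X.mean(0), np.linalg.norm(X-np.roll(X,1,0),axis=1))
P=np.array(P)[:,:2]
M=np.array([(-55,85),(55,85),(-55,-85),(55,-85)])/1000.
m=P.mean(0);H=M.T@(P-m);th=np.arctan2(H[0,1]-H[1,0],H[0,0]+H[1,1])
Rm=np.array([[np.cos(th),-np.sin(th)],[np.sin(th),np.cos(th)]])
print('centre',m,'yaw',np.degrees(th),'res',P-m-M@Rm.T,'scale',np.sum((P-m)*(M@Rm.T))/np.sum(M**2))
E
python3 cupfit.py
```

```text
[ 0.5656 -0.1342  0.094 ] [0.0303 0.0295 0.0294 0.0294]
[ 0.6727 -0.1064  0.094 ] [0.0297 0.0301 0.0299 0.0297]
[ 0.609  -0.2991  0.094 ] [0.0302 0.0277 0.0305 0.0291]
[ 0.7155 -0.2702  0.094 ] [0.0313 0.0294 0.0308 0.0287]
centre [ 0.6407 -0.2025] yaw 14.759963948055958 res [[-0.0003  0.0001]
 [ 0.0004 -0.0002]
 [-0.0001 -0.0004]
 [-0.      0.0005]] scale 1.000794411904448
```

>>> arm_command([
  [0, -0.1, 0, 0, 0, 0],
  [0, -0.2, 0, 0, 0, 0],
  [0, -0.3, 0, 0, 0, 0],
  [0, -0.4, 0, 0, 0, 0],
  [0, -0.5, 0, 0, 0, 0],
  [0, -0.6, 0, 0, 0, 0],
  [0, -0.7, 0, 0, 0, 0],
  [0, -0.8, 0, 0, 0, 0],
  [0, -0.9, 0, 0, 0, 0],
  [0, -1, 0, 0, 0, 0],
])

```text
time: 5.25
eef_pos: [0.5029, -0.1253, 0.3393]
ee_rot: [-180.0, -0.0, -0.1]
contact_force: [-0.3, -0.1, 0.2]
grip_width: 0.999
```

>>> arm_command([
  [-0.01, -0.1, 0, 0, 0, 0],
  [-0.02, -0.2, 0, 0, 0, 0],
  [-0.03, -0.3, 0, 0, 0, 0],
  [-0.04, -0.4, 0, 0, 0, 0],
  [-0.05, -0.5, 0, 0, 0, 0],
  [-0.06, -0.6, 0, 0, 0, 0],
  [-0.07, -0.7, 0, 0, 0, 0],
  [-0.08, -0.8, 0, 0, 0, 0],
  [-0.09, -0.9, 0, 0, 0, 0],
  [-0.1, -1, 0, 0, 0, 0],
])

```text
time: 6.25
eef_pos: [0.4909, -0.0053, 0.3393]
ee_rot: [180.0, -0.0, -0.1]
contact_force: [0.3, -0.3, 0.0]
grip_width: 1.0
```

>>> arm_command([
  [-0.01, -0.1, 0, 0, 0, 0],
  [-0.02, -0.2, 0, 0, 0, 0],
  [-0.03, -0.3, 0, 0, 0, 0],
  [-0.04, -0.4, 0, 0, 0, 0],
  [-0.05, -0.5, 0, 0, 0, 0],
  [-0.06, -0.6, 0, 0, 0, 0],
  [-0.07, -0.7, 0, 0, 0, 0],
  [-0.08, -0.8, 0, 0, 0, 0],
  [-0.09, -0.9, 0, 0, 0, 0],
  [-0.1, -1, 0, 0, 0, 0],
])

```text
time: 7.25
eef_pos: [0.479, 0.1147, 0.3393]
ee_rot: [-180.0, -0.0, -0.1]
contact_force: [-0.2, 0.5, 0.1]
grip_width: 0.999
```

```bash

python3 - <<'E'
from h import *
c=snap('wrist','w3'); print(-c['R'].T@c['t'])
print(proj(c,[.4913,.231,.1812]))
E
```

```text
[0.47875745 0.19530379 0.48221494]
[[332.00135328  69.74920836]]
```

View pics/w3.png

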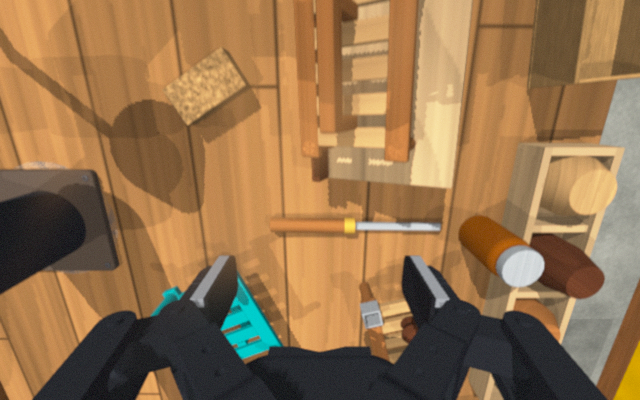

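```bash

python3 - <<'E'
from h import *
p,e=[.479,.1147,.3393],[180,0,-.1]
print(step(p,e,[.429,.231,.295],[180,-28.65,1.4]))
E
```

```text
(array([-0.418, -0.968,  0.369]), array([ 0.012,  0.9  , -0.046]), 1, np.float64(0.8999855458488526))
```

>>> arm_command([
  [-0.04, -0.1, 0.0, 0, 0.1, 0],
  [-0.08, -0.2, 0.0, 0, 0.2, 0],
  [-0.12, -0.3, 0.05, 0, 0.3, -0.01],
  [-0.17, -0.4, 0.1, 0, 0.4, -0.02],
  [-0.21, -0.5, 0.15, 0, 0.5, -0.02],
  [-0.25, -0.6, 0.2, 0.01, 0.6, -0.03],
  [-0.3, -0.7, 0.25, 0.01, 0.7, -0.03],
  [-0.34, -0.8, 0.29, 0.01, 0.8, -0.04],
  [-0.38, -0.9, 0.33, 0.01, 0.9, -0.05],
  [-0.42, -0.97, 0.37, 0.01, 1, -0.05],
])

```text
time: 8.3
eef_pos: [0.4286, 0.2309, 0.295]
ee_rot: [179.9, -28.8, 1.4]
contact_force: [0.1, -0.5, -0.7]
grip_width: 1.001
```

```bash

python3 - <<'E'
from h import *
from station import r
c=snap('wrist','w4'); print(-c['R'].T@c['t'])
o=r.observe();print(o['joints'],o['eef_pos'],o['ee_rot'])
print(proj(c,[.4913,.231,.1812]))
E
```

```text
[0.35760981 0.30984974 0.42017237]
[ 21.36998376 -25.19746461 126.21693832 -11.94003597  52.43950453
  24.93409518] [0.42663713 0.23138455 0.29266676] [179.91990977 -28.62414274   1.5177153 ]
[[319.37162808 195.26547248]]
```

View pics/w4.png

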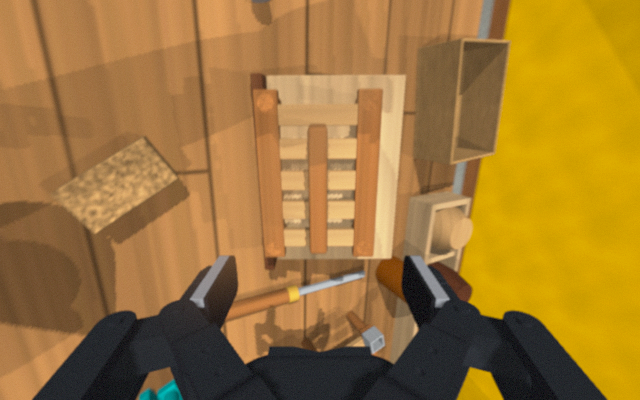

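```bash

python3 - <<'E'
from h import *
np.set_printoptions(precision=4,suppress=True)
crop('w4',240,420,70,270,3,'pics/w4c.png')
c=load('w4');X=cloud(c)
R=Ro.from_euler('xyz',[0,-28.65,1.4],degrees=True).as_matrix()
T=X@R; # tier axes coords
sub=T[60:280,240:420]
z=sub[...,2]; print(np.histogram(z[np.isfinite(z)],bins=np.arange(-.21,-.03,.006)))
m=(T[...,2]>-.078);m[:100]=0;m[265:]=0;m[:,:280]=0;m[:,350:]=0
P=T[m];print(len(P),'z',np.median(P[:,2]),'x',np.percentile(P[:,0],[2,50,98]),'y',np.percentile(P[:,1],[1,50,99]),np.polyfit(P[:,1],P[:,0],1))
v,u=np.nonzero(m);print(u.min(),u.max(),v.min(),v.max())
m=(abs(T[...,2]+.1225)<.006);m[:70]=0;m[270:]=0;m[:,:240]=0;m[:,:400]&=True;m[:,400:]=0
P=T[m];print(len(P),'deck z',np.median(P[:,2]),'x',np.percentile(P[:,0],[.5,2,98,99.5]),'y',np.percentile(P[:,1],[.5,2,98,99.5]))
A=np.c_[P[:,:2],np.ones(len(P))];print(np.linalg.lstsq(A,P[:,2],rcond=None)[0])
print('tool in tier axes',np.array([.4266,.2314,.2927])@R)
E
```

```text
(array([    0,    73,  9317,    17,    28,    28,    42,   475,     0,
           0,     0,     0,   116,   907, 12479,     9,     0,     9,
           7,     1,    16,     4,    14,  2225,   171,     0,     0,
           0,     0]), array([-0.21 , -0.204, -0.198, -0.192, -0.186, -0.18 , -0.174, -0.168,
       -0.162, -0.156, -0.15 , -0.144, -0.138, -0.132, -0.126, -0.12 ,
       -0.114, -0.108, -0.102, -0.096, -0.09 , -0.084, -0.078, -0.072,
       -0.066, -0.06 , -0.054, -0.048, -0.042, -0.036]))
2410 z -0.06717674425036037 x [0.5126 0.5215 0.5301] y [0.1625 0.2299 0.2845] [-0.0063  0.5228]
308 327 127 253
13226 deck z -0.12441838200942645 x [0.4539 0.4554 0.587  0.5886] y [0.1275 0.1338 0.3143 0.3182]
[ 0.0009  0.0055 -0.1262]
tool in tier axes [0.5196 0.2209 0.0497]
```

View pics/w4c.png

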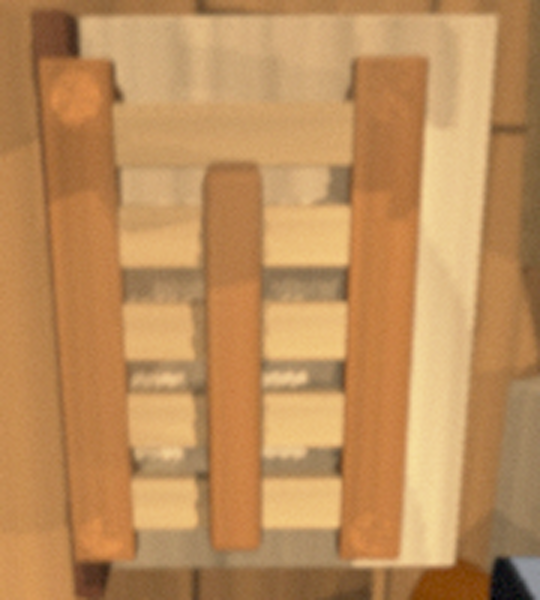

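>>> arm_command([
  [0, 0, 0.1, 0, 0, 0],
  [0, 0, 0.2, 0, 0, 0],
  [0, 0, 0.3, 0, 0, 0],
  [0, -0.01, 0.4, 0, 0, 0],
  [0, -0.01, 0.45, 0, 0, 0],
  [0, -0.02, 0.5, 0, 0, 0],
  [0, -0.02, 0.55, 0, 0, 0],
  [0, -0.02, 0.6, 0, 0, 0],
  [0, -0.02, 0.6, 0, 0, 0],
  [0, -0.02, 0.6, 0, 0, 0],
])

```text
time: 9.35
eef_pos: [0.4634, 0.2334, 0.2318]
ee_rot: [179.9, -28.7, 1.4]
contact_force: [-0.6, 0.9, -0.7]
grip_width: 1.0
```

```bash

python3 - <<'E'
from h import *
from station import r
np.set_printoptions(precision=4,suppress=True)
R=Ro.from_euler('xyz',[0,-28.65,1.4],degrees=True).as_matrix()
o=r.observe();print(o['eef_pos'],o['eef_pos']@R,o['ee_rot'])
c=snap('wrist','w5'); print(-c['R'].T@c['t'])
o=r.observe();print(o['eef_pos'],o['eef_pos']@R)
X=cloud(c);T=X@R
for lo,hi,n in((-.075,-.058,'bar'),(-.130,-.119,'deck')):
    m=(T[...,2]>lo)&(T[...,2]<hi)&(T[...,1]>.1)&(T[...,1]<.35)&(T[...,0]>.43)&(T[...,0]<.62)
    if n=='bar': m&=(abs(T[...,0]-.52)<.025)
    P=T[m];v,u=np.nonzero(m);print(n,len(P),u.min(),u.max(),v.min(),v.max(),'z',np.median(P[:,2]),'x',np.percentile(P[:,0],[2,50,98]),'y',np.percentile(P[:,1],[1,50,99]),np.polyfit(P[:,1],P[:,0],1))
E
```

```text
[0.4634 0.2334 0.2318] [ 0.5226  0.222  -0.0214] [179.9134 -28.6519   1.431 ]
[0.3927 0.3124 0.3571]
[0.4634 0.2334 0.2321] [ 0.5229  0.222  -0.0212]
bar 4074 303 329 136 300 z -0.0671505421991027 x [0.5125 0.521  0.5295] y [0.162  0.2313 0.2842] [-0.0093  0.5232]
deck 20975 232 401 86 293 z -0.12438433439402077 x [0.4554 0.5241 0.5869] y [0.13   0.2401 0.3174] [-0.003  0.522]
```

View pics/w5.png

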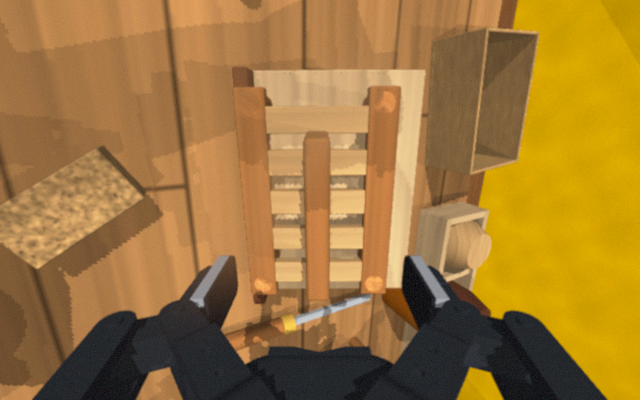

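>>> arm_command([
  [0, 0, 0.08, 0, 0, 0],
  [-0.01, 0, 0.16, 0, 0, 0],
  [-0.01, -0.01, 0.24, 0, 0, 0],
  [-0.01, -0.01, 0.32, 0, 0, 0],
  [-0.01, -0.01, 0.4, 0, 0, 0],
  [-0.01, -0.01, 0.48, 0, 0, 0],
  [-0.01, -0.01, 0.54, 0, 0, 0],
  [-0.01, -0.01, 0.6, 0, 0, 0],
  [-0.01, -0.01, 0.65, 0, 0, 0],
  [-0.01, -0.01, 0.65, 0, 0, 0],
])

```text
time: 10.4
eef_pos: [0.4995, 0.2351, 0.1617]
ee_rot: [179.9, -28.6, 1.4]
contact_force: [-0.3, 0.0, -0.5]
grip_width: 1.0
```

>>> arm_command([
  [0, 0, 0, 0, 0, 0],
  [0, 0, 0, 0, 0, 0],
  [0, 0, 0, 0, 0, 0],
  [0, 0, 0, 0, 0, 0],
  [0, 0, 0, 0, 0, 0],
  [0, 0, 0, 0, 0, 0],
  [0, 0, 0, 0, 0, 0],
  [0, 0, 0, 0, 0, 0],
  [0, 0, 0, 0, 0, 0],
  [0, 0, 0, 0, 0, 0],
], hand=1, grip_force=70)

```text
time: 11.4
eef_pos: [0.4991, 0.2353, 0.1628]
ee_rot: [179.9, -28.6, 1.5]
contact_force: [-5.2, 0.0, 3.3]
grip_width: 0.201
```

```bash

python3 - <<'E'
from h import *
from station import r
np.set_printoptions(precision=4,suppress=True)
o=r.observe();print(o)
R=Ro.from_euler('xyz',[0,-28.65,1.4],degrees=True).as_matrix();print(o['eef_pos']@R)
c=snap('wrist','w6')
E
```

```text
{'time': 11.4, 'joints': array([ 18.4205,  -7.1619, 126.4648, -14.6589,  34.0608,  27.1896]), 'qvel': array([-0.0616, -0.0078, -0.047 ,  0.0374, -0.0217,  0.0173]), 'tau': array([ -1.2695, -20.72  , -27.8684,  -0.2248,  -1.4714,   0.1911]), 'eef_pos': array([0.4991, 0.2353, 0.1628]), 'ee_rot': array([179.8573, -28.601 ,   1.4966]), 'contact_force': array([-5.1962,  0.0136,  3.328 ]), 'torque': array([-0.1748,  0.5909,  0.1323]), 'grip_width': 0.20112707131057564}
[ 0.521   0.2231 -0.0991]
```

View pics/w6.png

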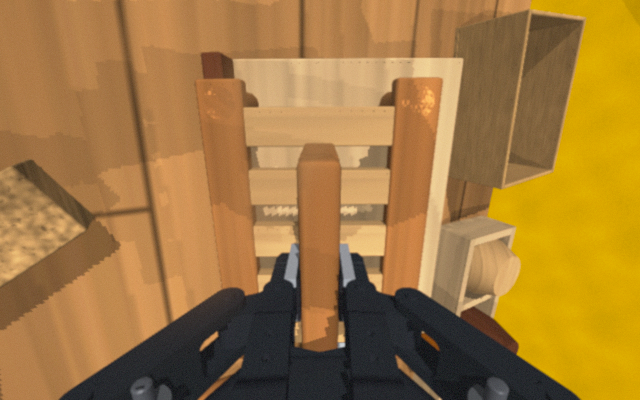

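>>> arm_command([
  [0.01, 0, -0.02, 0, 0, 0],
  [0.03, 0, -0.05, 0, 0, 0],
  [0.06, 0, -0.11, 0, 0, 0],
  [0.1, 0, -0.19, 0, 0, 0],
  [0.16, 0, -0.29, 0, 0, 0],
  [0.22, 0, -0.4, 0, 0, 0],
  [0.28, 0, -0.51, 0, 0, 0],
  [0.34, 0, -0.62, 0, 0, 0],
  [0.4, 0, -0.73, 0, 0, 0],
  [0.45, 0, -0.82, 0, 0, 0],
])

```text
time: 12.45
eef_pos: [0.5001, 0.2356, 0.2774]
ee_rot: [180.0, -28.8, 1.4]
contact_force: [0.3, -0.8, -5.6]
grip_width: 0.201
```

```bash

python3 - <<'E'
from h import *
from station import r
np.set_printoptions(precision=4,suppress=True)
o=r.observe();print(o)
c=snap('wrist','w7');c=snap('side','s7')
E
```

```text
{'time': 12.45, 'joints': array([ 18.3991, -14.631 , 120.1499, -11.0751,  47.3289,  22.559 ]), 'qvel': array([ 0.0169, -5.58  , -8.0501,  2.4306, 13.7864, -3.6453]), 'tau': array([  0.0473, -23.2642, -33.9078,  -0.5527,  -1.7703,   0.0231]), 'eef_pos': array([0.5001, 0.2356, 0.2774]), 'ee_rot': array([179.9659, -28.7647,   1.4019]), 'contact_force': array([ 0.251 , -0.7573, -5.6036]), 'torque': array([ 0.0486,  0.7577, -0.052 ]), 'grip_width': 0.2009170878685463}
```

View pics/w7.png

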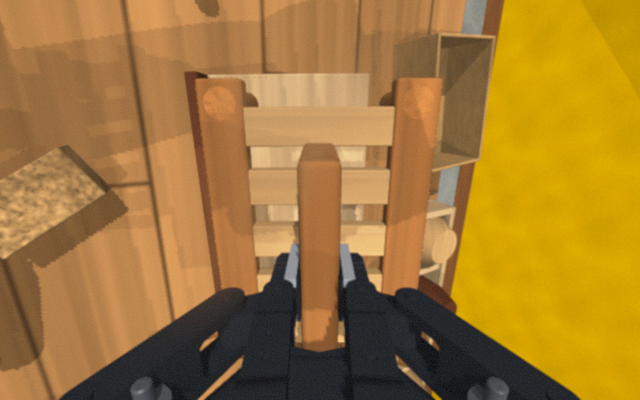

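View pics/s7.png

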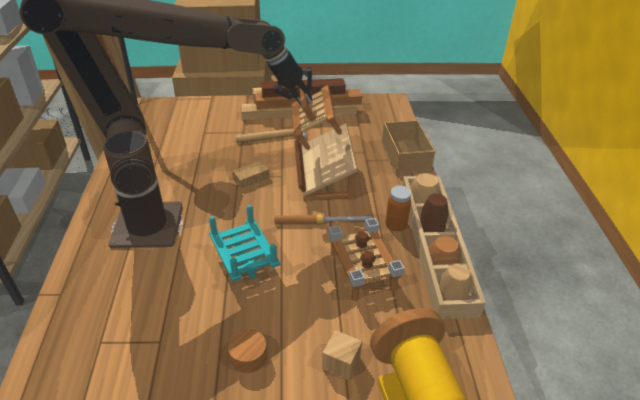

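```bash

python3 - <<'E'
from h import *
p,e=np.array([.5,.2356,.281]),[180,-28.7,1.4]
for tp,te in [((.53,.12,.31),[180,0,8]),((.57,.01,.31),[180,0,14.5]),((.6,-.10,.31),[180,0,14.5]),((.6407,-.2025,.29),[180,0,14.5])]:
    t,w,a,b=step(p,e,tp,te);row=np.r_[t,w];print(row,a,b);p,e=np.array(tp),te
E
```

```text
[ 0.315  0.969 -0.103  0.052 -0.9   -0.203] 1 0.8993689755578667
[ 0.203  0.954  0.    -0.     0.    -0.227] 1 1
[0.013 0.95  0.    0.    0.    0.   ] 1 1
[0.114 0.912 0.167 0.    0.    0.   ] 1 1
```

>>> arm_command([
  [0.02, 0.05, -0.02, 0.01, -0.06, -0.01],
  [0.05, 0.14, -0.03, 0.01, -0.15, -0.03],
  [0.08, 0.24, -0.04, 0.02, -0.26, -0.06],
  [0.12, 0.35, -0.05, 0.02, -0.38, -0.08],
  [0.15, 0.46, -0.06, 0.03, -0.5, -0.11],
  [0.19, 0.58, -0.07, 0.04, -0.62, -0.14],
  [0.23, 0.7, -0.08, 0.04, -0.74, -0.17],
  [0.26, 0.8, -0.09, 0.05, -0.85, -0.19],
  [0.29, 0.9, -0.1, 0.06, -0.94, -0.21],
  [0.31, 0.97, -0.1, 0.06, -1, -0.23],
])

```text
time: 13.55
eef_pos: [0.5307, 0.1186, 0.3033]
ee_rot: [179.9, 0.0, 8.1]
contact_force: [-1.0, 0.1, -6.2]
grip_width: 0.207
```

>>> arm_command([
  [0.02, 0.1, 0, 0, 0, -0.02],
  [0.04, 0.2, 0, 0, 0, -0.05],
  [0.06, 0.3, 0, 0, 0, -0.07],
  [0.08, 0.4, 0, 0, 0, -0.09],
  [0.1, 0.5, 0, 0, 0, -0.12],
  [0.12, 0.6, 0, 0, 0, -0.14],
  [0.14, 0.7, 0, 0, 0, -0.16],
  [0.16, 0.8, 0, 0, 0, -0.18],
  [0.18, 0.9, 0, 0, 0, -0.21],
  [0.2, 0.95, 0, 0, 0, -0.23],
])

```text
time: 14.55
eef_pos: [0.5699, 0.0091, 0.3031]
ee_rot: [179.9, 0.0, 14.7]
contact_force: [-0.6, 0.1, -6.4]
grip_width: 0.199
```

>>> arm_command([
  [0, 0.1, 0, 0, 0, 0],
  [0, 0.2, 0, 0, 0, 0],
  [0, 0.3, 0, 0, 0, 0],
  [0.01, 0.4, 0, 0, 0, 0],
  [0.01, 0.5, 0, 0, 0, 0],
  [0.01, 0.6, 0, 0, 0, 0],
  [0.01, 0.7, 0, 0, 0, 0],
  [0.01, 0.8, 0, 0, 0, 0],
  [0.01, 0.9, 0, 0, 0, 0],
  [0.01, 0.95, 0, 0, 0, 0],
])

```text
time: 15.55
eef_pos: [0.5998, -0.101, 0.3035]
ee_rot: [179.9, 0.0, 14.7]
contact_force: [-0.3, 0.4, -5.9]
grip_width: 0.195
```

```bash

python3 - <<'E'
from h import *
from station import r
np.set_printoptions(precision=4,suppress=True)
o=r.observe();print(o)
print(step(o['eef_pos'],o['ee_rot'],[.6407,-.2025,.27],[180,0,14.4]))
E
```

```text
{'time': 15.55, 'joints': array([-19.0801,   5.3959,  95.5076,  -0.0747,  79.1069, -33.7285]), 'qvel': array([-4.1302,  2.7669, -2.9542,  0.8619,  0.8439, -4.3349]), 'tau': array([  0.1746, -37.6694, -33.4527,  -0.053 ,  -0.0344,   0.0181]), 'eef_pos': array([ 0.5998, -0.101 ,  0.3035]), 'ee_rot': array([179.9447,   0.0493,  14.6625]), 'contact_force': array([-0.3   ,  0.4145, -5.9356]), 'torque': array([-0.0182,  0.0149, -0.0089]), 'grip_width': 0.19540996932467408}
(array([0.116, 0.904, 0.28 ]), array([0.002, 0.002, 0.009]), 1, 1)
```

>>> arm_command([
  [0.01, 0.1, 0, 0, 0, 0],
  [0.02, 0.22, 0, 0, 0, 0],
  [0.04, 0.34, 0.02, 0, 0, 0],
  [0.05, 0.46, 0.05, 0, 0, 0],
  [0.07, 0.58, 0.08, 0, 0, 0],
  [0.08, 0.7, 0.12, 0, 0, 0],
  [0.1, 0.8, 0.16, 0, 0, 0],
  [0.11, 0.87, 0.2, 0, 0, 0],
  [0.12, 0.9, 0.23, 0, 0, 0],
  [0.12, 0.9, 0.23, 0, 0, 0],
])

```text
time: 16.55
eef_pos: [0.6407, -0.2006, 0.2747]
ee_rot: [-179.9, 0.1, 14.7]
contact_force: [-0.3, 0.3, -5.5]
grip_width: 0.203
```

```bash

python3 - <<'E'
from h import *
from station import r
np.set_printoptions(precision=4,suppress=True)
snap('side','s8');snap('wrist','w8');snap('top','t8')
o=r.observe();print(o['eef_pos'],o['ee_rot'])
crop('s8',280,440,130,320,3,'pics/s8c.png')
crop('t8',320,440,100,220,5,'pics/t8c.png')
E
```

```text
[ 0.6409 -0.1999  0.2763] [179.9739   0.0292  14.7431]
```

View pics/s8c.png

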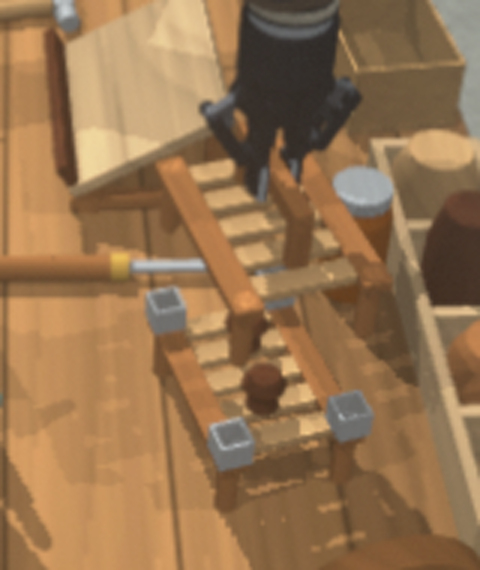

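View pics/w8.png

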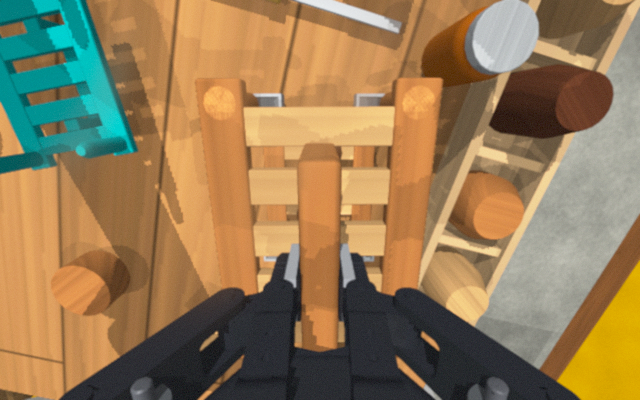

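View pics/t8c.png

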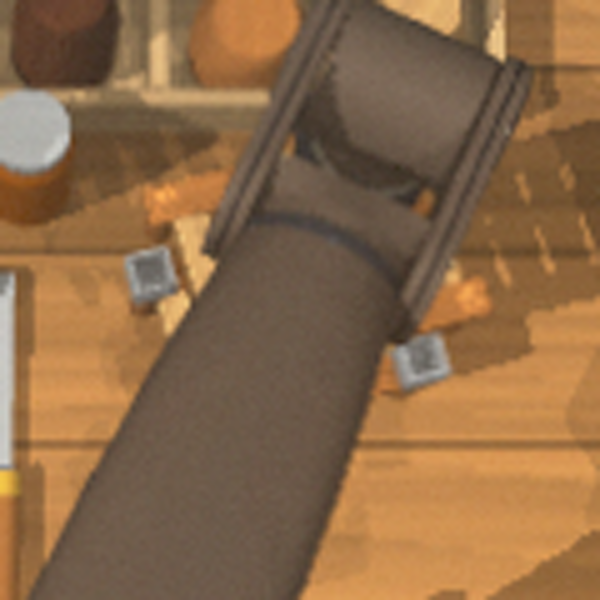

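```bash

python3 - <<'E'
from h import *
np.set_printoptions(precision=4,suppress=True)
c=load('w8');crop('w8',190,450,60,270,3,'pics/w8c.png')
P=onz(c,[(219,101),(418,101)],.250);print(P,P.mean(0),np.linalg.norm(P[0]-P[1]))
X=cloud(c);print(X[105,219],X[105,418],X[130,319])
th=np.radians(14.76);R=np.array([[np.cos(th),-np.sin(th)],[np.sin(th),np.cos(th)]])
cup=np.array([.6407,-.2025])+np.array([(-.055,.085),(.055,.085)])@R.T;print(cup,cup.mean(0))
print(proj(c,np.c_[cup,[.094]*2]))
s=load('s8')
# left-front foot & cups in side view
E
```

```text
[[ 0.5654 -0.1323  0.25  ]
 [ 0.6722 -0.1043  0.25  ]] [ 0.6188 -0.1183  0.25  ] 0.11047426654628731
[ 0.5662 -0.1343  0.2515] [ 0.6726 -0.1064  0.2512] [ 0.6231 -0.1334  0.2503]
[[ 0.5659 -0.1343]
 [ 0.6722 -0.1063]] [ 0.619  -0.1203]
[[267.5625 106.7354]
 [369.9088 106.6636]]
```

View pics/w8c.png

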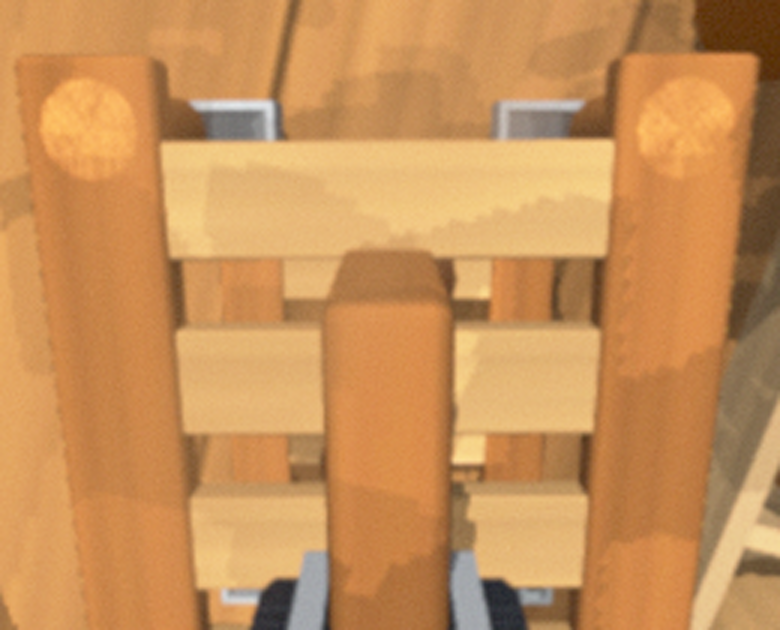

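>>> arm_command([
  [0, 0.01, 0.05, 0, 0, 0],
  [0, 0.01, 0.12, 0, 0, 0],
  [0, 0.01, 0.2, 0, 0, 0],
  [0, 0.01, 0.28, 0, 0, 0],
  [0, 0.01, 0.36, 0, 0, 0],
  [0, 0.01, 0.44, 0, 0, 0],
  [0, 0.01, 0.51, 0, 0, 0],
  [0, 0.01, 0.57, 0, 0, 0],
  [0, 0.01, 0.61, 0, 0, 0],
  [0, 0.01, 0.62, 0, 0, 0],
])

```text
time: 17.7
eef_pos: [0.6408, -0.2015, 0.2007]
ee_rot: [-180.0, 0.1, 14.7]
contact_force: [-0.4, 0.7, -5.7]
grip_width: 0.203
```

```bash

python3 - <<'E'
from h import *
from station import r
np.set_printoptions(precision=4,suppress=True)
snap('side','s9');snap('wrist','w9')
o=r.observe();print(o['eef_pos'],o['ee_rot'],o['contact_force'])
crop('s9',290,430,170,320,4,'pics/s9c.png')
crop('w9',190,450,60,270,3,'pics/w9c.png')
E
```

```text
[ 0.6412 -0.2017  0.2016] [179.9648   0.0421  14.715 ] [ 0.0509  0.5648 -6.4592]
```

View pics/s9c.png

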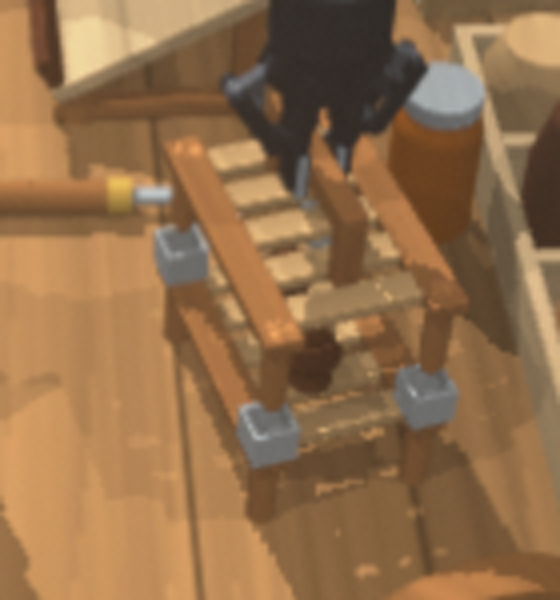

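View pics/w9c.png

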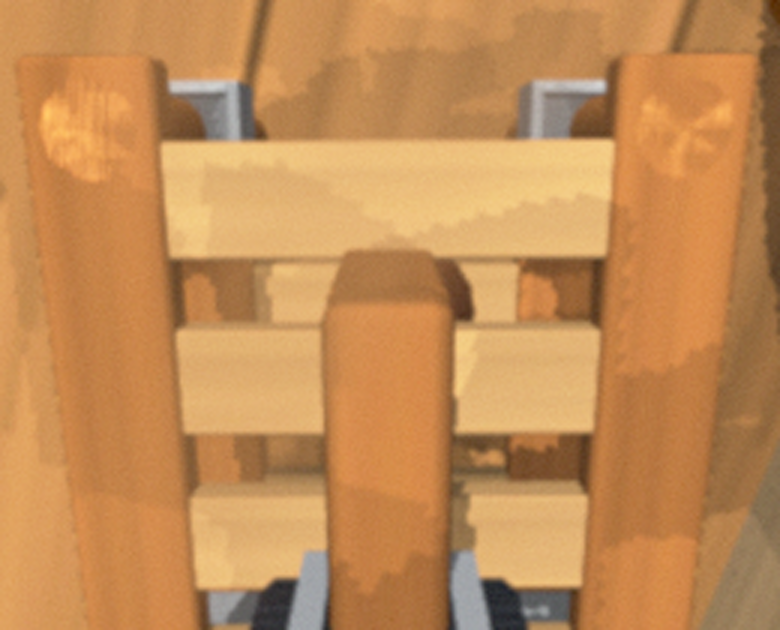

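>>> arm_command([
  [0, 0, 0.02, 0, 0, 0],
  [0, 0, 0.04, 0, 0, 0],
  [0, 0, 0.06, 0, 0, 0],
  [0, 0, 0.08, 0, 0, 0],
  [0, 0, 0.1, 0, 0, 0],
  [0, 0, 0.12, 0, 0, 0],
  [0, 0, 0.14, 0, 0, 0],
  [0, 0, 0.16, 0, 0, 0],
  [0, 0, 0.18, 0, 0, 0],
  [0, 0, 0.18, 0, 0, 0],
])

```text
time: 18.8
eef_pos: [0.6409, -0.2016, 0.1794]
ee_rot: [-180.0, 0.1, 14.7]
contact_force: [0.2, -1.2, -6.4]
grip_width: 0.2
```

>>> arm_command([
  [0, 0, 0.01, 0, 0, 0],
  [0, 0, 0.02, 0, 0, 0],
  [0, 0, 0.03, 0, 0, 0],
  [0, 0, 0.04, 0, 0, 0],
  [0, 0, 0.05, 0, 0, 0],
  [0, 0, 0.06, 0, 0, 0],
  [0, 0, 0.07, 0, 0, 0],
  [0, 0, 0.075, 0, 0, 0],
  [0, 0, 0.08, 0, 0, 0],
  [0, 0, 0.08, 0, 0, 0],
])

```text
time: 19.8
eef_pos: [0.6411, -0.2017, 0.1704]
ee_rot: [180.0, 0.1, 14.7]
contact_force: [-1.4, 0.2, -5.3]
grip_width: 0.2
```

>>> arm_command([
  [0, 0, 0.003, 0, 0, 0],
  [0, 0, 0.006, 0, 0, 0],
  [0, 0, 0.009, 0, 0, 0],
  [0, 0, 0.012, 0, 0, 0],
  [0, 0, 0.015, 0, 0, 0],
  [0, 0, 0.018, 0, 0, 0],
  [0, 0, 0.02, 0, 0, 0],
  [0, 0, 0.022, 0, 0, 0],
  [0, 0, 0.022, 0, 0, 0],
  [0, 0, 0.022, 0, 0, 0],
])

```text
time: 20.8
eef_pos: [0.6411, -0.2017, 0.1678]
ee_rot: [180.0, 0.0, 14.7]
contact_force: [-0.4, 0.1, -5.6]
grip_width: 0.197
```

>>> arm_command([
  [0, 0, 0.002, 0, 0, 0],
  [0, 0, 0.004, 0, 0, 0],
  [0, 0, 0.006, 0, 0, 0],
  [0, 0, 0.008, 0, 0, 0],
  [0, 0, 0.01, 0, 0, 0],
  [0, 0, 0.012, 0, 0, 0],
  [0, 0, 0.012, 0, 0, 0],
  [0, 0, 0.012, 0, 0, 0],
  [0, 0, 0.012, 0, 0, 0],
  [0, 0, 0.012, 0, 0, 0],
])

```text
time: 21.8
eef_pos: [0.6411, -0.2014, 0.1675]
ee_rot: [180.0, 0.0, 14.7]
contact_force: [-4.4, 2.9, 1.9]
grip_width: 0.199
```

```bash

python3 - <<'E'
from h import *
from station import r
np.set_printoptions(precision=4,suppress=True)
snap('side','s10');snap('wrist','w10')
o=r.observe();print(o['eef_pos'],o['ee_rot'],o['contact_force'],o['torque'])
crop('s10',290,430,170,320,4,'pics/s10c.png')
c=load('w10');X=cloud(c);print(X[105,219],X[105,418],X[230,240],X[230,400])
m=np.zeros((400,640),bool);m[80:260,200:440]=1;P=X[m];P=P[abs(P[:,2]-.142)<.008]
A=np.c_[P[:,:2],np.ones(len(P))];s=np.linalg.lstsq(A,P[:,2],rcond=None)[0];print(s,s@[.64,-.15,1],len(P))
E
```

```text
[ 0.6411 -0.2014  0.1675] [179.98     0.0387  14.7181] [-3.873   2.8439  1.4645] [ 0.378   0.5874 -0.0866]
[ 0.5665 -0.1357  0.143 ] [ 0.6732 -0.1076  0.1427] [ 0.5906 -0.2072  0.1427] [ 0.6889 -0.1813  0.1429]
[-0.003   0.0054  0.1448] 0.1420697922817083 27455
```

View pics/s10c.png

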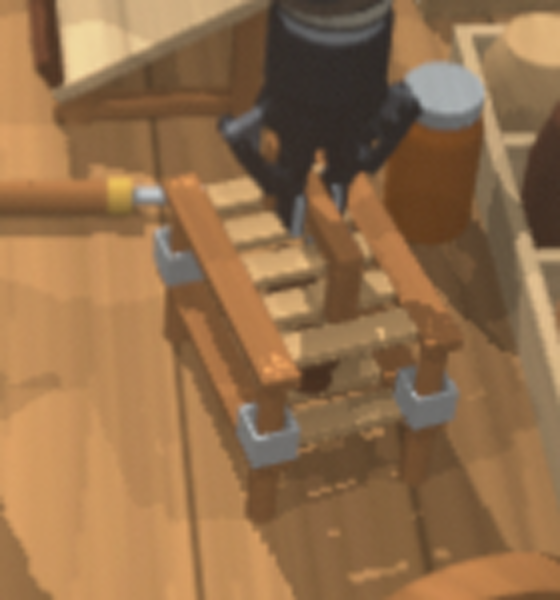

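View pics/w10.png

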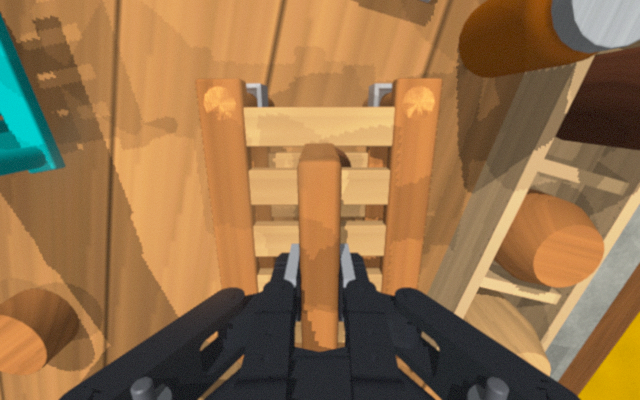

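>>> arm_command([
  [0, 0, 0.003, 0, 0, 0],
  [0, 0, 0.006, 0, 0, 0],
  [0, 0, 0.008, 0, 0, 0],
  [0, 0, 0.008, 0, 0, 0],
  [0, 0, 0.008, 0, 0, 0],
  [0, 0, 0.008, 0, 0, 0],
  [0, 0, 0.008, 0, 0, 0],
  [0, 0, 0.008, 0, 0, 0],
  [0, 0, 0.008, 0, 0, 0],
  [0, 0, 0.008, 0, 0, 0],
])

```text
time: 22.9
eef_pos: [0.6411, -0.2013, 0.1674]
ee_rot: [180.0, 0.0, 14.7]
contact_force: [-5.3, 4.1, 4.0]
grip_width: 0.204
```

>>> arm_command([
  [0, 0, 0, 0, 0, 0],
  [0, 0, 0, 0, 0, 0],
  [0, 0, 0, 0, 0, 0],
  [0, 0, 0, 0, 0, 0],
  [0, 0, 0, 0, 0, 0],
  [0, 0, 0, 0, 0, 0],
  [0, 0, 0, 0, 0, 0],
  [0, 0, 0, 0, 0, 0],
  [0, 0, 0, 0, 0, 0],
  [0, 0, 0, 0, 0, 0],
], hand=0)

```text
time: 23.9
eef_pos: [0.6411, -0.2017, 0.1654]
ee_rot: [180.0, 0.0, 14.7]
contact_force: [-0.1, 0.8, -0.5]
grip_width: 1.002
```

>>> arm_command([
  [0, 0, -0.02, 0, 0, 0],
  [0, 0, -0.06, 0, 0, 0],
  [0, 0, -0.13, 0, 0, 0],
  [0, 0, -0.23, 0, 0, 0],
  [0, 0, -0.35, 0, 0, 0],
  [0, 0, -0.48, 0, 0, 0],
  [0, 0, -0.62, 0, 0, 0],
  [0, 0, -0.76, 0, 0, 0],
  [0, 0, -0.9, 0, 0, 0],
  [0, 0, -1, 0, 0, 0],
])

```text
time: 24.9
eef_pos: [0.6416, -0.2018, 0.288]
ee_rot: [179.9, -0.1, 14.7]
contact_force: [0.5, -0.0, 0.1]
grip_width: 1.0
```

```bash

python3 - <<'E'
from h import *
from station import r
np.set_printoptions(precision=4,suppress=True)
snap('side','s11');c=snap('wrist','w11')
o=r.observe();print(o['eef_pos'],o['contact_force'],o['grip_width'],o['qvel'])
X=cloud(c);P=X[np.isfinite(X).all(-1)]
D=P[(abs(P[:,2]-.142)<.008)&(np.linalg.norm(P[:,:2]-[.6407,-.2025],axis=1)<.13)]
A=np.c_[D[:,:2],np.ones(len(D))];s=np.linalg.lstsq(A,D[:,2],rcond=None)[0];print('tilt',s[:2],'z',s@[.64,-.2,1],len(D))
th=np.radians(14.76);R=np.array([[np.cos(th),-np.sin(th)],[np.sin(th),np.cos(th)]])
q=(D[:,:2]-[.6407,-.2025])@R;print(np.percentile(q,[.5,2,98,99.5],axis=0))
crop('s11',290,430,170,320,4,'pics/s11c.png')
E
```

```text
[ 0.6421 -0.202   0.2888] [ 0.9808  0.2009 -0.314 ] 1.0004223344916998 [-0.0634  1.279   2.4692  0.0581 -1.0481  0.066 ]
tilt [0.     0.0023] z 0.141535704935276 15741
[[-0.0662 -0.0942]
 [-0.0647 -0.0876]
 [ 0.0667  0.0923]
 [ 0.0683  0.0959]]
```

View pics/s11.png

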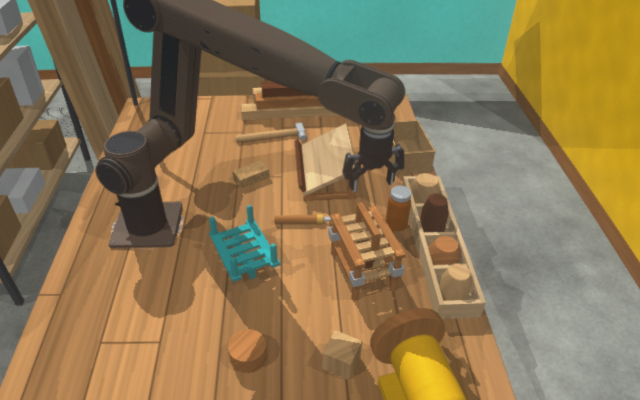

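View pics/w11.png

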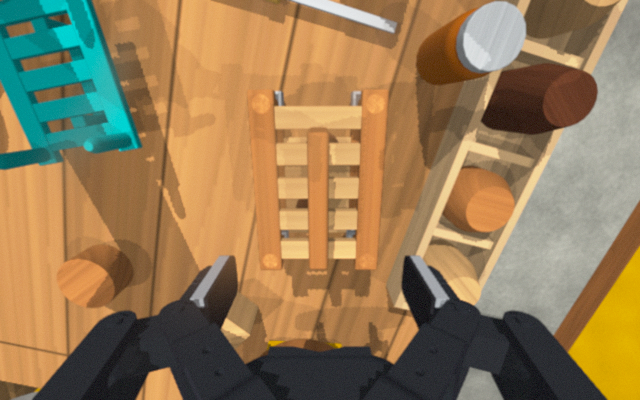

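```bash
python3 -c "
from station import r
print(r.job_done(), r.observe()['time'])"
```

```text
the job is handed in; nothing more can be done
the job is handed in; nothing more can be done
```

The upper tier is on the lower tier with all four posts in the corner cups, and the job was handed in at about 25 s. I gripped it by the handle bar along its own tilt, lifted it off the stand and turned it level. I then lowered it until the wrist force showed about 10 N of seating contact. I let go and backed straight up.

- **Position:** the last wrist-camera check, after release, put the deck about 1 mm sideways from the cup centre I had measured.
- **Height and level:** the deck top was at 141.5 mm against 142 mm expected. The tilt was about 0.002 rad.
- **Yaw:** the last tool reading before release was 14.7°, against 14.8° for the cups.
- **Knobs and other objects:** nothing looked disturbed in the last pictures, and the gripper stood clear with no contact force. I did not measure the knobs' or other bystanders' final positions.
- **Disagreements:** first click estimates of the cup centre differed from the wrist-camera fit by about 5 mm (top camera) and 10 mm (side camera). I used the wrist camera. Before contact its readings of the posts and cups agreed to within about 2 mm. At contact I measured sideways forces of 4–5 N and 3–4 N, which were gone after release.

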